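Set up the drinking-water dispenser on a food stall

TASK

Get the stall's water dispenser ready to serve. Lift the top tumbler straight off the nested stack, leaving the others standing where they are, and set it down upright, without dropping it, in the middle of the drip grid to catch the drips; then take the washed steel spout out of the wooden rack and push its tube into the blue-ringed push-fit fitting on top of the pump, past the seal until it bottoms, with the outlet over the middle of the tumbler. Leave the sauce bottle, the bowl and the tub of sweets alone.

Things in the scene. Friction and masses are not known exactly. Their poses are not given: they have to be found in the camera images.
- cup: Top tumbler, the one to take: pale sea-green plastic, tapered, 95 mm tall, 44 mm across the base, 66 mm across the rim, wall 2 mm, open at the top, 90 g. Origin: centre of its underside, z up. It starts nested in stack, underside 90 mm above the stack's: its upper 30 mm show above the next rim, where fingertips must stay. It clings with 1 to 1.5 N, fading over 26 mm of straight lift.
- cup_rim (a point): Centre of the top tumbler's mouth, 95 mm above its underside.
- stack: The three tumblers below, same colour and size as the top one, stuck firmly together as one loose column standing on the table: 155 mm to the highest rim, 44 mm across the base, 66 mm across the rims, 270 g. Origin: centre of its underside.
- dispenser: White plastic desktop water dispenser, fixed: foot 250 (x) by 140 (y) by 14 mm, the drip grid on its front half (its -x side, towards the robot), a pump housing 100 by 130 mm and 90 mm high on its rear half (x from +25 to +125 mm), a push-fit fitting on top of the housing. Origin: centre of its underside; x runs from grid to housing, z up.
- grid (a point): Centre of the steel drip grid on its upper face, 18 mm above the table; grid 104 mm (x) by 114 mm (y). Axes as dispenser. It lies 115 mm in front (-x) of collet: when the spout's x axis points like the dispenser's, the outlet hangs over it.
- collet (a point): Centre of the push-fit's mouth (black flange 26 mm across over a blue ring 31 mm across), 118 mm above the table; axes as dispenser, bore straight down, 12.6 mm wide, lead-in to 17 mm. The seal lies 15 mm down: from about 13 mm on the tube needs a push of about 8 to 15 N; a hard stop lies 28 mm below the mouth. The seal then holds the tube, which can still be swivelled.
- spout: Steel swan-neck spout of 12 mm tube, 110 g. Origin: centre of the shank's lower end (lead-in taper 5 mm long). Shank along its z, straight to 118 mm, then over into a level run to its -x (axis 140 mm up, top 146 mm) and down to the outlet. Starts upright in rack, lower 60 mm in the hole, leaning up to 0.04 rad. Grip the shank from above 110 mm up, fingers closing along y, run below the palm.
- spout_outlet (a point): Centre of the spout's downward outlet (dark ring, 16 mm across), at x = -115 mm, z = 106 mm in the frame of spout.
- rack: Wooden block for washed parts, fixed to the table, 120 mm (x) by 60 mm (y) by 70 mm high, with four 13.8 mm holes 60 mm deep. Origin: centre of its underside. The spout stands in the hole at x = +35 mm, y = 0; two steel bottle pourers stay in the two holes at x = -35 mm and rise to 102 mm.
- sauce: Orange squeeze bottle, 54 mm across, 150 mm tall, a bystander. Origin: centre of its underside.
- bowl: Steel mixing bowl, 160 mm across, 60 mm tall, a bystander. Origin: centre of its underside.
- tub: Pale tub of coloured sweets, 90 by 110 mm, 55 mm tall, a bystander. Origin: centre of its underside.

How it is judged (in metres and radians):
On the way, in this order (a step that is already met when the one before it is completed fails the run):
1. the top tumbler is lifted upright clear of the stack (z of cup in the frame of stack above 0.16 m and angle between cup's own z axis and vertical below 0.25 rad), for 0.1 s.
2. the tumbler stands upright on the middle of the drip grid, let go (horizontal distance between cup and grid below 0.03 m and z of cup in the frame of grid between -0.004 and 0.004 m and angle between cup's own z axis and vertical below 0.06 rad and linear speed of cup below 0.02 m/s and contact force between the fingers and cup below 0.1 N), for 0.2 s.
3. the spout is drawn out of the rack (z of spout in the frame of rack above 0.07 m), for 0.1 s.
At the end, for the whole second after the job is handed in: Tumbler upright (0.06 rad), still, on the drip grid within 30 mm of its centre. Spout at rest, at least 25.8 mm into the fitting (stop at 28), straight to 0.08 rad and centred to 3 mm, outlet within 22 mm of the tumbler's axis. The other tumblers upright on the table (horizontal distance between cup and grid below 0.03 m and z of cup in the frame of grid between -0.004 and 0.004 m and angle between each of cup, stack's own z axis and vertical below 0.06 rad and linear speed of each of cup, spout below 0.02 m/s and z of spout in the frame of collet below -0.0258 m and horizontal distance between spout and collet below 0.003 m and angle between the z axis of spout and the z axis of collet, either way round below 0.08 rad and horizontal distance between spout_outlet and cup_rim below 0.022 m and height (world z) of stack below 0.004 m); the robot touches nothing.
It fails at once if the rest of the stack is lifted, tipped or shoved more than 40 mm (distance of stack from where it was at the start of the episode above 0.04 m or angle between stack's own z axis and vertical above 0.25 rad).
It fails at once if the tumbler is dropped (it falls, out of the fingers, faster than 0.45 m/s) (contact force between the fingers and cup below 0.1 N and linear speed of cup above 0.45 m/s).
It fails at once if the squeeze bottle is moved more than 40 mm or tipped (distance of sauce from where it was at the start of the episode above 0.04 m or angle between sauce's own z axis and vertical above 0.3 rad).
It fails at once if the steel bowl is moved more than 40 mm or tipped (distance of bowl from where it was at the start of the episode above 0.04 m or angle between bowl's own z axis and vertical above 0.3 rad).
It fails at once if the tub of sweets is moved more than 40 mm or tipped (distance of tub from where it was at the start of the episode above 0.04 m or angle between tub's own z axis and vertical above 0.3 rad).
It also fails if it takes over 54 s, if anything falls off the work surface, if the arm or the gripper's body presses on something with over 40 N, if the wrist force passes 120 N, or if a joint passes its speed limit or range.

ROBOT

A 7-joint arm with a two-finger parallel gripper is mounted at the origin on the work surface. World frame = base frame: x ahead of the robot, y to its left, z up, the work surface at z = 0. Lengths are in mm, angles in rad, forces in N, time in s.
With the tool pointing down it reaches from about 425 to 875 mm from the base axis. Payload 9.9 kg.
Tool frame: the origin (TCP) lies midway between the tips of the shut fingers; the grasp point (between the pads) lies 19 mm behind it; z points along the fingers, y is the line along which they close (so a half turn about z gives the same grasp; the last joint's range is limited). The gripper opens to 85 mm and grips with 20 to 120 N. Pads are 22 mm wide; open, the fingers measure 114 mm over their backs; the gripper's body (76 mm by 85 mm) begins 54 mm behind the grasp point. The pads swing forward as they close: fully open they stand 13 mm farther back than shut.
Start: joints at [1.077, 0.576, 0.025, 1.437, -0.015, 1.129, -0.057], TCP at [268.942, -619.112, 231.289] pointing down, gripper open.
Joint ranges: [-2.76, 2.76], [-0.34, 2.15], [-1.52, 1.57], [0.19, 2.46], [-1.09, 4.23], [0.17, 1.99], [-2.82, 2.82]. Speed limits (rad/s): [2.22, 2.22, 3.01, 3.01, 3.14, 3.14, 3.14].

INTERFACE

Orientations are given as a rotation vector (axis times angle).
In Python, from cell import bot, get_image gives the robot as it stands.
- The arm moves only by the shell command python3 -m creep 'ROWS' [FORCE]. ROWS is a JSON object of lists of equal length, an entry for each row: "linear": the shift along the tool's x, y, z in units of 50 mm (1.0 is 50 mm), a list of three; "rotation": the turn, a rotation vector about the tool's x, y, z in units of 5 degrees (1.0 is 5 degrees), a list of three; "claw": the opening, from 0 (shut) to 1 (fully open). A call has 1 to 5 rows; each row shifts and turns the commanded pose from where the row before left it, along the tool's axes as they then stand; what a row does not reach is not made up. A row lasts 1/10 s, in which the tool goes at most 50 mm and 8.59 degrees, less where a joint would pass 70% of its speed; a pose out of reach is approached as far as the arm can. A call is refused whole if a number of a shift passes 1 or a number of a turn 1, either way. A call with a gripper value outside its range is refused whole. The fingers move at their own pace and stop on an object; FORCE is the grip in N (left out, the last holds). Time passes only in rows, so rows that do not move let the fingers close. It gives the time, the measured TCP pose, the force, the opening and the grip force at its end, in the units of the state.
- bot.get_state(): the state, without advancing time (a new reading comes with each control period).
- get_image(name): name is "scene" or "top" or "wrist"; returns a dict with "frame" (480x640x3 uint8, red, green, blue), "intrinsics" (3x3 intrinsics, pixels), "k1" (the pictures are not rectified: a ray, as slopes to the right and down, at radius r is drawn at 1 + k1 r^2 times it, then the intrinsics apply), "position" and "orientation" of the camera in the world. Camera axes: x right, y up, looking along -z (the intrinsics and any distortion apply to the point x, -y, -z); pixel columns grow to the right and rows downward; lengths in mm; the calibration is good to about 2 mm. A picture is of the moment at which its call begins. There is no depth.
- bot.close_job(): hands the job in; it is judged then, once.
The state is a dict: "t": time; "joint_positions": joint angles; "dq": joint speeds; "joint_efforts": joint torques, N m; "eef_pos": TCP position; "tcp_rot": TCP orientation; "contact_force": force on the tool from outside, world axes, zero at the start; "moment": the same for the moment, N m; "finger_gap": finger opening in mm; "grasp_force": force on a finger pad.
Only numpy, scipy, OpenCV 4.12 (cv2) and the standard library are available. Lean on these libraries where they do the work, as an engineer would, in place of code of your own. Each camera call takes 0.05 s, during which the arm holds its last target. There are 200 camera calls.

## Working session

There is one attempt and no reset: what is moved stays moved. The work goes in short steps, Python scripts to look and compute and a shell command to move; the robot and the scene stay as the last step left them, time stands still between calls to the robot, and variables do not carry over. Pictures are saved under pics/ and viewed, at most 10 in all, crops included, and the job is handed in when it is done.

```bash
ls; mkdir -p pics
cat > h.py <<'E'
import numpy as np, cv2, json
from cell import bot, get_image
from scipy.spatial.transform import Rotation as R
def rot(o):
    o=np.array(o,float)
    if o.shape==(3,3): return o
    return R.from_rotvec(o).as_matrix() if o.size==3 else R.from_quat(o).as_matrix()
def snap(n,f):
    im=get_image(n); cv2.imwrite('pics/'+f+'.png',im['frame'][:,:,::-1])
    d={k:(np.array(v).tolist()) for k,v in im.items() if k!='frame'}
    json.dump(d,open('pics/'+f+'.json','w')); return im
def cam(f): return json.load(open('pics/'+f+'.json'))
def ray(c,uv):
    K=np.array(c['intrinsics']);k=c['k1']
    p=np.array([(uv[0]-K[0,2])/K[0,0],(uv[1]-K[1,2])/K[1,1]]);q=p.copy()
    for _ in range(30): q=p/(1+k*(q@q))
    return np.array(c['position']),rot(c['orientation'])@np.array([q[0],-q[1],-1])
def onz(c,uv,z):
    o,d=ray(c,uv); return o+d*(z-o[2])/d[2]
def tri(*cu):
    A=np.zeros((3,3));b=np.zeros(3);L=[ray(c,u) for c,u in cu]
    for o,d in L:
        d=d/np.linalg.norm(d);P=np.eye(3)-np.outer(d,d);A+=P;b+=P@o
    x=np.linalg.solve(A,b)
    return x,[np.linalg.norm(np.cross(x-o,d/np.linalg.norm(d))) for o,d in L]
def proj(c,X):
    K=np.array(c['intrinsics']);v=rot(c['orientation']).T@(np.array(X,float)-np.array(c['position']))
    q=np.array([v[0],-v[1]])/-v[2]; q=q*(1+c['k1']*(q@q))
    return K[0,0]*q[0]+K[0,2],K[1,1]*q[1]+K[1,2]
E
python3 - <<'E'
from h import *
for n in ['scene','top','wrist']:
    im=snap(n,n+'0'); print(n,im['position'],im['orientation'],im['intrinsics'],im['k1'])
s=bot.get_state();print({k:np.round(v,3).tolist() for k,v in s.items()})
E
```

```text
pics
scene [1058.82233133 -303.4821894  1038.48079019] [0.54600334 0.28263892 0.94003548] [[457.40109587   0.         330.53918263]
 [  0.         457.40109587 234.02336342]
 [  0.           0.           1.        ]] 0.01607392918181579
top [ 370.28785818   70.39708732 1036.75909636] [ 0.15753129 -0.15128544 -1.56980812] [[434.04939667   0.         316.69359737]
 [  0.         434.04939667 237.43330788]
 [  0.           0.           1.        ]] -0.06611054210972098
wrist [ 338.34885741 -587.85746513  373.09303335] [-0.26670096  0.17685108 -1.15142286] [[373.96575589   0.         321.87138085]
 [  0.         373.96575589 238.1306213 ]
 [  0.           0.           1.        ]] -0.030694923436313228
{'t': 0.15, 'joint_positions': [1.077, 0.576, 0.025, 1.438, -0.015, 1.129, -0.057], 'dq': [0.002, -0.002, -0.001, -0.002, -0.001, -0.002, -0.001], 'joint_efforts': [0.004, -76.626, 2.253, -28.618, 0.016, 0.01, -0.0], 'eef_pos': [268.806, -618.837, 230.662], 'tcp_rot': [-3.075, -0.639, 0.0], 'contact_force': [0.081, 0.384, 0.879], 'moment': [-0.012, -0.046, 0.068], 'grasp_force': 0.0, 'finger_gap': 85.297}
```

View pics/scene0.png

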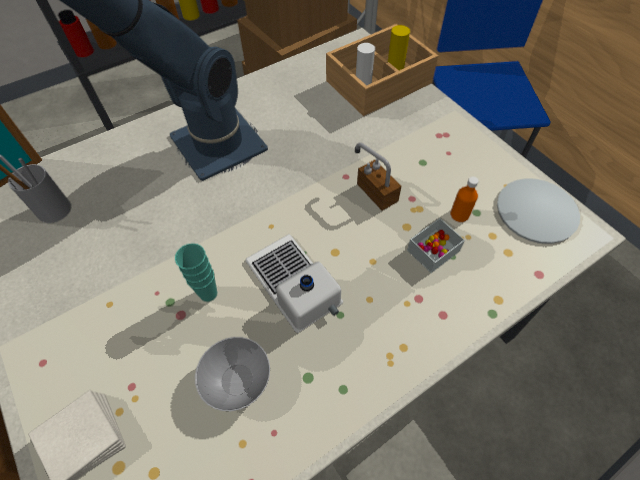

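View pics/top0.png

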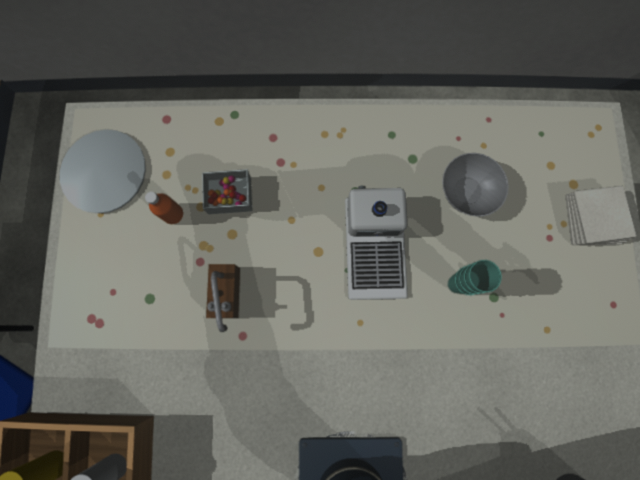

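Scene: stack rim at about (193,255), dispenser collet (307,283), grid (282,265), rack with spout (375,180). Top: cup rim (487,275), collet (379,209), grid (378,265), rack (222,290), and the spout runs from about (213,272) to (223,327). I'll zoom in on these for accurate pixels.

Run:
```python
from h import *
s=cv2.imread('pics/scene0.png');t=cv2.imread('pics/top0.png')
# tiles (img, x0,y0), 66x75 px each -> x4 = 264x300
def tile(im,x0,y0,w=66,h=75):
    c=cv2.resize(im[y0:y0+h,x0:x0+w],None,fx=4,fy=4,interpolation=cv2.INTER_CUBIC)
    for i in range(0,w,10): cv2.line(c,(4*i,0),(4*i,6),(0,0,255),1)
    for i in range(0,h,10): cv2.line(c,(0,4*i),(6,4*i),(0,0,255),1)
    return c
a=np.hstack([tile(s,165,235),tile(s,275,250),tile(s,345,138)])
b=np.hstack([tile(t,440,245),tile(t,345,185),tile(t,195,260)])
cv2.imwrite('pics/m.png',np.vstack([a,b]))
ct,cs=cam('top0'),cam('scene0')
for n,z,u in [('rim',185,(487,275)),('collet',118,(379,209)),('grid',18,(378,265)),('outl',111,(223,327))]: print(n,onz(ct,u,z))
for n,z,u in [('rim',185,(193,255)),('collet',118,(307,283)),('grid',18,(282,265))]: print(n,onz(cs,u,z))
```

```text
rim [ 462.1713883  -264.27809838  185.        ]
collet [616.00779273 -62.97088417 118.        ]
grid [505.92380284 -70.71096514  18.        ]
outl [363.55643145 271.52477481 111.        ]
rim [ 464.69558772 -253.73085067  185.        ]
collet [631.2147538  -69.51644928 118.        ]
grid [504.81241237 -68.84350401  18.        ]
```

View pics/m.png

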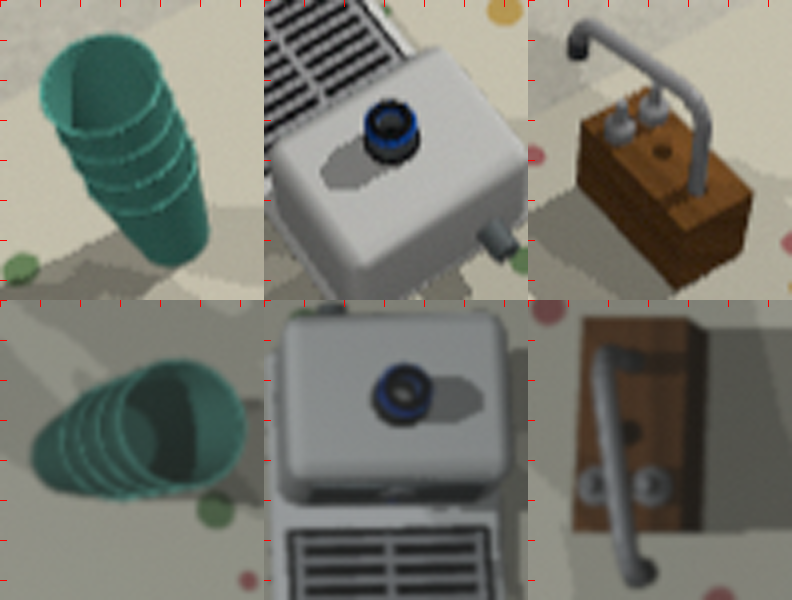

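Crops, back in full-image pixels:

| Feature | Scene | Top |
|---|---|---|
| Cup rim centre | (190.3,255.8) | (485.6,276.7) |
| Fitting hole | (306.5,280.2) | (379.9,207.7) |
| Spout bend | (387.5,166) | (214,273) |
| Spout outlet | (357.3,150) | (222.6,327.8) |

Next I'll triangulate these and draw the resulting models over the pictures to check them.

Run:
```python
from h import *
ct,cs=cam('top0'),cam('scene0')
g=lambda *p:[((x)/4-.375+ox,(y)/4-.375+oy) for (x,y,ox,oy) in [p]][0]
S0,S1,S2=(165,235),(275,250),(345,138);T0,T1,T2=(440,245),(345,185),(195,260)
P=lambda x,y,o:(x/4-.375+o[0],y/4-.375+o[1])
pts={'rim':(P(102,85,S0),P(183,128,T0)),'collet':(P(127,122,S1),P(141,92,T1)),
'outlet':(P(50,52,S2),P(112,273,T2)),
'hole':(P(170,188,S2),None)}
for n,(a,b) in pts.items():
    if b: x,e=tri((cs,a),(ct,b)); print(n,x.round(1),np.round(e,1))
print('hole z70',onz(cs,pts['hole'][0],70).round(1))
print('rim185 top/scene',onz(ct,pts['rim'][1],185).round(1),onz(cs,pts['rim'][0],185).round(1))
print('collet118',onz(ct,pts['collet'][1],118).round(1),onz(cs,pts['collet'][0],118).round(1))
# shank top axis ~ bend: top view point at z~140
print('bend top z140',onz(ct,P(77,52,T2),140).round(1),'outlet z116', onz(ct,pts['outlet'][1],116).round(1),onz(cs,pts['outlet'][0],114).round(1))
# rack top corners (z=70) top view
print('rack',[onz(ct,P(*p,T2),70).round(0)[:2].tolist() for p in [(55,18),(160,18),(47,230),(160,230)]])
# dispenser housing top front edge corners; grid corners
print('grid top corners z18',[onz(ct,P(x-264,y-300,T1),18).round(0)[:2].tolist() for x,y in [(290,530),(490,526)]])
print('base stack scene',onz(cs,P(180,256,S0),0).round(0))
print('wrist->tool', rot(bot.get_state()['tcp_rot']).round(3).tolist())
T=rot(bot.get_state()['tcp_rot']); c=cam('wrist0'); 
print('cam in tool',(T.T@(np.array(c['position'])-bot.get_state()['eef_pos'])).round(1),(T.T@rot(c['orientation'])).round(3).tolist())
```

```text
rim [ 459.9 -260.8  181.6] [1.4 1.4]
collet [621.  -65.5 111.7] [0.5 0.5]
outlet [361.5 271.  114.1] [0.7 0.7]
hole z70 [477.9 289.7  70. ]
rim185 top/scene [ 459.  -260.7  185. ] [ 463.2 -259.8  185. ]
collet118 [619.1 -65.  118. ] [624.3 -66.7 118. ]
bend top z140 [475.1 288.2 140. ] outlet z116 [361.8 271.2 116. ] [361.2 270.4 114. ]
rack [[503.0, 318.0], [502.0, 259.0], [385.0, 318.0], [385.0, 255.0]]
grid top corners z18 [[561.0, -8.0], [563.0, -128.0]]
base stack scene [ 476. -263.    0.]
wrist->tool [[0.917, 0.398, -0.001], [0.398, -0.917, 0.001], [-0.0, -0.001, -1.0]]
cam in tool [  76.1   -0.9 -142.4] [[0.0, 0.955, 0.298], [1.0, -0.0, 0.0], [0.0, 0.298, -0.955]]
```

Everything agrees to a few mm: rim about (461,-260,184), collet about (621,-66,~118), grid about (506,-66), shank about (476,289). All are within reach. First I'll turn the tool square to the world and travel towards the stack.

```bash
python3 -m creep '{"linear":[[0,0,-0.2],[0,0,-0.2],[0,0,-0.2],[0,0,-0.2],[0,0,0]],"rotation":[[0,0,0.94],[0,0,0.94],[0,0,0.94],[0,0,0.94],[0,0,0.93]],"claw":[1,1,1,1,1]}' 30; python3 -m creep '{"linear":[[0.4,-0.75,0],[0.4,-0.75,0],[0.4,-0.75,0],[0.4,-0.75,0],[0.4,-0.75,0]],"rotation":[[0,0,0],[0,0,0],[0,0,0],[0,0,0],[0,0,0]],"claw":[1,1,1,1,1]}'
```

```text
t: 0.65
eef_pos: [269.1, -619.5, 272.5]
tcp_rot: [3.14, -0.004, 0.001]
contact_force: [0.6, -0.3, -0.5]
finger_gap: 85.4
grasp_force: 0.0
t: 1.15
eef_pos: [369.3, -429.9, 271.1]
tcp_rot: [-3.141, -0.001, 0.0]
contact_force: [1.0, -0.1, 0.5]
finger_gap: 85.4
grasp_force: 0.0
```

```bash
python3 -m creep '{"linear":[[0.3,-0.7,0],[0.3,-0.7,0],[0.3,-0.7,0],[0,0,0],[0,0,0]],"rotation":[[0,0,0],[0,0,0],[0,0,0],[0,0,0],[0,0,0]],"claw":[1,1,1,1,1]}'; python3 -c "
from h import *
snap('wrist','w1')"; python3 -m creep '{"linear":[[0.47,-0.65,0],[0.47,-0.65,0],[0,0,0],[0,0,0]],"rotation":[[0,0,0],[0,0,0],[0,0,0],[0,0,0]],"claw":[1,1,1,1]}'; python3 -c "
from h import *
snap('wrist','w2')
a=cv2.imread('pics/w1.png');b=cv2.imread('pics/w2.png')
cv2.imwrite('pics/m2.png',np.vstack([cv2.resize(a,(400,300)),cv2.resize(b,(400,300))]))"
```

```text
t: 1.65
eef_pos: [414.1, -325.9, 271.3]
tcp_rot: [3.142, 0.004, -0.0]
contact_force: [-0.1, -0.9, 0.4]
finger_gap: 85.6
grasp_force: 0.0
t: 2.1
eef_pos: [460.6, -262.2, 271.1]
tcp_rot: [3.141, 0.001, -0.001]
contact_force: [-0.7, -0.9, -0.2]
finger_gap: 85.3
grasp_force: 0.0
```

View pics/m2.png

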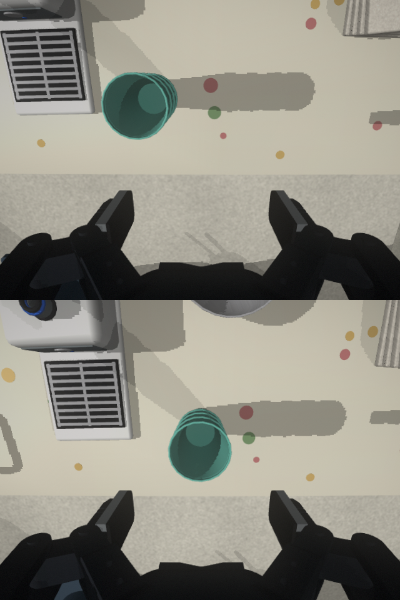

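w1 shows the rim centre at about (218,170) full-res and the grid at its upper left. w2 shows the rim at about (320,242), midway between the fingers, with the fitting at the top left. I'll fit a 33 mm radius rim circle to the silhouette edges.

Run:
```python
from h import *
from scipy.optimize import least_squares
ext={}
for f in ['w1','w2']:
    im=cv2.imread(f'pics/{f}.png');h=cv2.cvtColor(im,cv2.COLOR_BGR2HSV)
    m=cv2.inRange(h,(75,70,30),(95,255,255)); n,l,s,_=cv2.connectedComponentsWithStats(m)
    i=1+np.argmax(s[1:,4]); x,y,w,hh,_=s[i]; ext[f]=(x,x+w-1,y,y+hh-1); print(f,ext[f])
th=np.linspace(0,2*np.pi,200)
def circ(f,p,r=33): 
    c=cam(f); P=np.array([proj(c,(p[0]+r*np.cos(t),p[1]+r*np.sin(t),p[2])) for t in th]); return P[:,0].min(),P[:,0].max(),P[:,1].min(),P[:,1].max()
def res(p):
    a=circ('w1',p);b=circ('w2',p)
    return [a[0]-ext['w1'][0],a[2]-ext['w1'][2],a[3]-ext['w1'][3],b[0]-ext['w2'][0],b[1]-ext['w2'][1],b[3]-ext['w2'][3]]
r=least_squares(res,[461,-260,185]);print(r.x.round(1),np.round(r.fun,1))
# top-camera/scene check
for f in ['top0','scene0']: print(f,np.round(proj(cam(f),r.x),1))
# grid quads in both wrist views: bright/dark frame corners via half-res readings
g1=[(0,30),(79,26),(86,98),(12,102)]; g2=[(45,363-300),(124,358-300),(130,426-300),(52,431-300)]
c1,c2=cam('w1'),cam('w2'); sc=lambda p:(p[0]*1.6+.3,p[1]*1.6+.3)
for z in (18,): 
  for c,g in((c1,g1),(c2,g2)):
    q=np.array([onz(c,sc(p),z) for p in g]); print(q[:,:2].round(0).tolist(),q.mean(0).round(1))
```

```text
w1 (np.int32(162), np.int32(283), np.int32(116), np.int32(222))
w2 (np.int32(270), np.int32(369), np.int32(174), np.int32(289))
[ 460.5 -259.6  181.2] [ 1.1 -0.6  0.7 -1.5  0.4  0. ]
top0 [484.  276.1]
scene0 [190.1 255.9]
[[561.0, -8.0], [565.0, -136.0], [455.0, -132.0], [449.0, -3.0]] [507.4 -69.7  18. ]
[[558.0, -9.0], [564.0, -139.0], [454.0, -139.0], [445.0, -0.0]] [505.1 -71.8  18. ]
```

Rim fitted at (460.5,-259.6), z≈181–185, and it is consistent across four views. Now descend to TCP z≈152, which puts the tips at about 160, above the next rim at 155.

```bash
python3 -m creep '{"linear":[[0,-0.05,0.4],[0,0,0.5],[0,0,0.5],[0,0,0.5],[0,0,0.48]],"rotation":[[0,0,0],[0,0,0],[0,0,0],[0,0,0],[0,0,0]],"claw":[1,1,1,1,1]}'; python3 -m creep '{"linear":[[0,0,0],[0,0,0],[0,0,0]],"rotation":[[0,0,0],[0,0,0],[0,0,0]],"claw":[1,1,1]}'; python3 -c "
from h import *
snap('scene','s3'); a=cv2.imread('pics/s3.png')[190:340,90:290]; cv2.imwrite('pics/s3c.png',cv2.resize(a,None,fx=3,fy=3,interpolation=cv2.INTER_CUBIC))"
```

```text
t: 2.65
eef_pos: [459.5, -261.2, 151.4]
tcp_rot: [3.141, -0.005, -0.001]
contact_force: [0.3, 0.5, -0.1]
finger_gap: 85.5
grasp_force: 0.0
t: 2.95
eef_pos: [461.0, -260.2, 153.6]
tcp_rot: [3.141, -0.001, 0.002]
contact_force: [-0.2, 0.2, 0.4]
finger_gap: 85.8
grasp_force: 0.0
```

View pics/s3c.png

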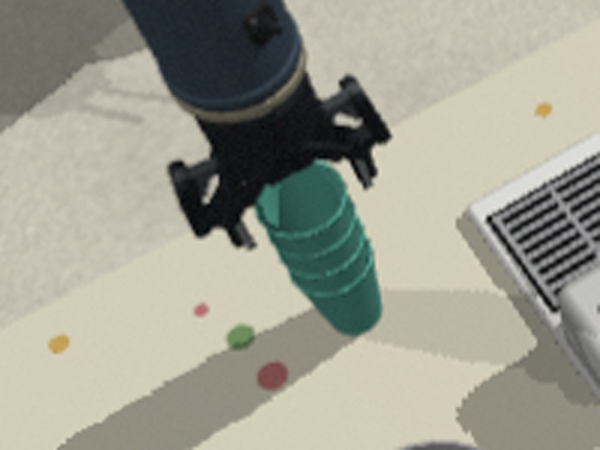

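Both fingertips straddle the top tumbler. Tips at crop (248,245) and (370,185) have their midpoint between rim 1 and rim 2, z≈166, as expected. Closing now.

```bash
python3 -m creep '{"linear":[[0,0,0],[0,0,0],[0,0,0],[0,0,0],[0,0,0]],"rotation":[[0,0,0],[0,0,0],[0,0,0],[0,0,0],[0,0,0]],"claw":[0.7,0.65,0.6,0.5,0.5]}' 30;python3 -m creep '{"linear":[[0,0,0],[0,0,0],[0,0,0],[0,0,0],[0,0,0]],"rotation":[[0,0,0],[0,0,0],[0,0,0],[0,0,0],[0,0,0]],"claw":[0.5,0.5,0.5,0.5,0.5]}' 30
```

```text
t: 3.5
eef_pos: [461.6, -259.4, 153.5]
tcp_rot: [3.141, 0.001, 0.003]
contact_force: [-0.9, -0.9, 8.1]
finger_gap: 63.7
grasp_force: 31.5
t: 4.0
eef_pos: [461.6, -259.4, 153.5]
tcp_rot: [3.141, 0.001, 0.003]
contact_force: [-0.5, -0.4, 7.2]
finger_gap: 63.7
grasp_force: 31.5
```

```bash
python3 -m creep '{"linear":[[0,0,-0.1],[0,0,-0.1],[0,0,-0.1],[0,0,-0.1],[0,0,-0.1]],"rotation":[[0,0,0],[0,0,0],[0,0,0],[0,0,0],[0,0,0]],"claw":[0.5,0.5,0.5,0.5,0.5]}';python3 -m creep '{"linear":[[0,0,-0.2],[0,0,-0.4],[0,0,-0.4],[0,0,-0.4],[0,0,-0.4]],"rotation":[[0,0,0],[0,0,0],[0,0,0],[0,0,0],[0,0,0]],"claw":[0.5,0.5,0.5,0.5,0.5]}'; python3 -c "
from h import *
snap('scene','s4'); a=cv2.imread('pics/s4.png')[150:350,90:350]; cv2.imwrite('pics/s4c.png',cv2.resize(a,None,fx=3,fy=3,interpolation=cv2.INTER_CUBIC))"
```

```text
t: 4.5
eef_pos: [460.8, -259.0, 177.8]
tcp_rot: [3.142, 0.001, 0.0]
contact_force: [-0.1, -0.4, -0.6]
finger_gap: 64.0
grasp_force: 33.5
t: 5.0
eef_pos: [460.6, -258.9, 268.8]
tcp_rot: [3.142, 0.001, 0.0]
contact_force: [0.5, -0.3, -0.3]
finger_gap: 63.9
grasp_force: 33.5
```

View pics/s4c.png

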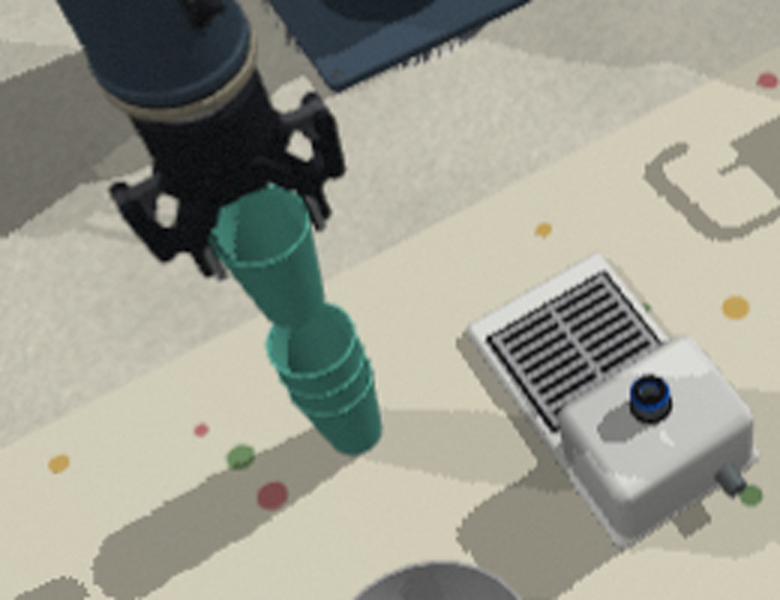

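The tumbler came off cleanly and upright at crop (265,255), and the stack is still standing at (330,390). Now carry it over the grid at about (506,-68).

```bash
python3 -m creep '{"linear":[[0.1,-0.4,0],[0.2,-0.8,0],[0.2,-0.8,0],[0.2,-0.8,0],[0.1,-0.6,0]],"rotation":[[0,0,0],[0,0,0],[0,0,0],[0,0,0],[0,0,0]],"claw":[0.5,0.5,0.5,0.5,0.5]}';python3 -m creep '{"linear":[[0.1,-0.3,0],[0,-0.1,0],[0,0,0.5],[0,0,0.8],[0,0,0.8]],"rotation":[[0,0,0],[0,0,0],[0,0,0],[0,0,0],[0,0,0]],"claw":[0.5,0.5,0.5,0.5,0.5]}';python3 -m creep '{"linear":[[0,0,0.5],[0,0,0.5],[0,0,0.3],[0,0,0],[0,0,0]],"rotation":[[0,0,0],[0,0,0],[0,0,0],[0,0,0],[0,0,0]],"claw":[0.5,0.5,0.5,0.5,0.5]}'
```

```text
t: 5.55
eef_pos: [501.2, -86.1, 267.7]
tcp_rot: [-3.141, -0.004, -0.001]
contact_force: [0.6, -0.9, -0.9]
finger_gap: 63.6
grasp_force: 33.5
t: 6.05
eef_pos: [505.8, -70.2, 161.9]
tcp_rot: [3.141, -0.001, 0.003]
contact_force: [0.1, 1.0, -1.0]
finger_gap: 63.9
grasp_force: 33.5
t: 6.55
eef_pos: [505.7, -69.8, 97.7]
tcp_rot: [3.141, -0.001, -0.0]
contact_force: [-0.3, 0.1, -0.3]
finger_gap: 63.9
grasp_force: 33.5
```

```bash
python3 -c "
from h import *
a=snap('scene','s5')['frame'][170:330,190:400,::-1]; b=snap('top','t5')['frame'][180:310,320:440,::-1]
A=cv2.resize(a,(400,305),interpolation=cv2.INTER_CUBIC);B=cv2.resize(b,(282,305),interpolation=cv2.INTER_CUBIC)
cv2.imwrite('pics/s5c.png',np.hstack([A,B]))"
```

```text
(no output)
```

View pics/s5c.png

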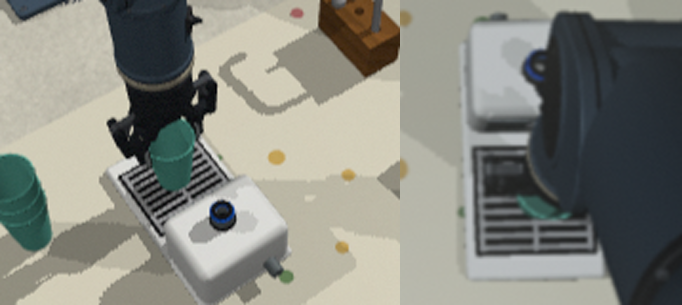

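The tumbler hangs upright over the middle of the grid, with its underside at crop (178,185). I'll lower it gently until it touches.

```bash
python3 -m creep '{"linear":[[0,0,0.1],[0,0,0.08],[0,0,0.06],[0,0,0.02],[0,0,0.02]],"rotation":[[0,0,0],[0,0,0],[0,0,0],[0,0,0],[0,0,0]],"claw":[0.5,0.5,0.5,0.5,0.5]}';python3 -m creep '{"linear":[[0,0,0.02],[0,0,0.02],[0,0,0]],"rotation":[[0,0,0],[0,0,0],[0,0,0]],"claw":[0.5,0.5,0.5]}'
```

```text
t: 7.15
eef_pos: [505.7, -69.0, 83.1]
tcp_rot: [-3.142, -0.001, 0.0]
contact_force: [0.1, 0.6, -1.5]
finger_gap: 63.8
grasp_force: 33.5
t: 7.45
eef_pos: [506.1, -69.0, 81.7]
tcp_rot: [3.142, 0.001, 0.001]
contact_force: [-0.6, 0.9, 4.1]
finger_gap: 63.9
grasp_force: 33.8
```

Touched down at TCP z 81.7, close to the predicted 81.5. Release and rise.

```bash
python3 -m creep '{"linear":[[0,0,0],[0,0,0],[0,0,0],[0,0,0],[0,0,0]],"rotation":[[0,0,0],[0,0,0],[0,0,0],[0,0,0],[0,0,0]],"claw":[0.8,0.9,1,1,1]}';python3 -m creep '{"linear":[[0,0,0],[0,0,0],[0,0,-0.1],[0,0,-0.3],[0,0,-0.6]],"rotation":[[0,0,0],[0,0,0],[0,0,0],[0,0,0],[0,0,0]],"claw":[1,1,1,1,1]}';python3 -m creep '{"linear":[[0,0,-0.8],[0,0,-0.8],[0,0,-0.8],[0,0,-0.8],[0,0,0]],"rotation":[[0,0,0],[0,0,0],[0,0,0],[0,0,0],[0,0,0]],"claw":[1,1,1,1,1]}'; python3 -c "
from h import *
snap('wrist','w6')"
```

```text
t: 7.95
eef_pos: [505.6, -69.0, 81.3]
tcp_rot: [-3.142, -0.001, 0.0]
contact_force: [0.7, 0.5, -0.8]
finger_gap: 85.6
grasp_force: 0.0
t: 8.45
eef_pos: [504.4, -68.8, 130.7]
tcp_rot: [-3.141, -0.001, 0.006]
contact_force: [0.8, -0.0, 0.4]
finger_gap: 85.4
grasp_force: 0.0
t: 8.95
eef_pos: [507.9, -69.3, 296.9]
tcp_rot: [3.141, 0.0, 0.014]
contact_force: [0.0, 0.2, -0.3]
finger_gap: 85.7
grasp_force: 0.0
```

```bash
python3 -m creep '{"linear":[[0,-0.6,0],[0,-0.6,0],[0,-0.6,0],[0,0,0],[0,0,0]],"rotation":[[0,0,0],[0,0,0],[0,0,0],[0,0,0],[0,0,0]],"claw":[1,1,1,1,1]}'; python3 -c "
from h import *
snap('wrist','w7');print(bot.get_state()['tcp_rot'])"; python3 -m creep '{"linear":[[-0.05,-0.7,0],[-0.05,-0.8,0],[-0.05,-0.8,0],[0,-0.3,0],[0,0,0]],"rotation":[[0,0,0],[0,0,0],[0,0,0],[0,0,0],[0,0,0]],"claw":[1,1,1,1,1]}'; python3 -m creep '{"linear":[[0,0,0],[0,0,0]],"rotation":[[0,0,0],[0,0,0]],"claw":[1,1]}'; python3 -c "
from h import *
snap('wrist','w8')"; python3 -m creep '{"linear":[[-0.1,-0.6,0],[-0.1,-0.7,0],[-0.2,-0.7,0],[0,-0.3,0],[0,0,0]],"rotation":[[0,0,0],[0,0,0],[0,0,0],[0,0,0],[0,0,0]],"claw":[1,1,1,1,1]}'; python3 -m creep '{"linear":[[0,0,0],[0,0,0]],"rotation":[[0,0,0],[0,0,0]],"claw":[1,1]}'; python3 -c "
from h import *
snap('wrist','w9')
a=[cv2.imread(f'pics/w{i}.png') for i in (6,7,8,9)]
cv2.imwrite('pics/m6.png',np.vstack([np.hstack([cv2.resize(x,(400,300),interpolation=cv2.INTER_AREA) for x in a[:2]]),np.hstack([cv2.resize(x,(400,300),interpolation=cv2.INTER_AREA) for x in a[2:]])]))"
```

```text
t: 9.5
eef_pos: [505.0, 21.3, 290.4]
tcp_rot: [3.141, 0.003, -0.003]
contact_force: [0.4, -0.3, 0.4]
finger_gap: 85.2
grasp_force: 0.0
[ 3.14091128e+00  5.84649089e-04 -2.33937994e-03]
t: 10.05
eef_pos: [497.9, 152.3, 290.8]
tcp_rot: [-3.141, -0.005, 0.001]
contact_force: [-0.5, -0.1, -0.2]
finger_gap: 85.4
grasp_force: 0.0
t: 10.25
eef_pos: [498.4, 148.8, 291.1]
tcp_rot: [3.141, -0.004, -0.0]
contact_force: [0.4, -0.9, -0.3]
finger_gap: 85.7
grasp_force: 0.0
t: 10.8
eef_pos: [477.8, 267.4, 291.2]
tcp_rot: [-3.141, -0.004, 0.0]
contact_force: [0.2, -0.5, -0.1]
finger_gap: 85.5
grasp_force: 0.0
t: 11.0
eef_pos: [478.7, 263.9, 291.3]
tcp_rot: [3.141, -0.004, 0.0]
contact_force: [0.5, -0.1, -0.0]
finger_gap: 84.9
grasp_force: 0.0
```

View pics/m6.png

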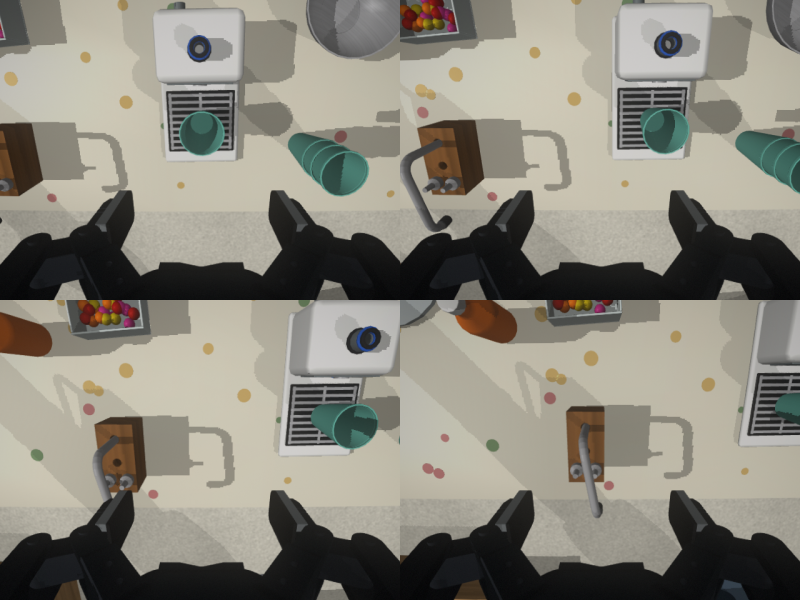

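The tumbler stands upright mid-grid: w6 at (202,133), with the fitting at (199,48). In w9 the spout's bend is at (584,428) and the outlet at (598,513), so it is yawed about +8.5°. I'll zoom in on the fitting and spout for accurate pixels.

Run:
```python
from h import *
def tile(f,x0,y0,w=66,h=75):
    im=cv2.imread(f'pics/{f}.png');c=cv2.resize(im[y0:y0+h,x0:x0+w],(264,300),interpolation=cv2.INTER_CUBIC)
    for i in range(0,w,10): cv2.line(c,(264*i//w,0),(264*i//w,6),(0,0,255),1)
    for i in range(0,h,10): cv2.line(c,(0,300*i//h),(6,300*i//h),(0,0,255),1)
    return c
a=np.hstack([tile('w6',285,40),tile('w7',395,35),tile('w8',545,25)])
b=np.hstack([tile('w7',0,215,132,150),tile('w8',135,200,132,150),tile('w9',240,200,132,150)])
cv2.imwrite('pics/m7.png',np.vstack([a,b]))
for f in ['w6','w7','w8']:
    h=cv2.cvtColor(cv2.imread(f'pics/{f}.png'),cv2.COLOR_BGR2HSV)[:160]
    m=cv2.inRange(h,(108,120,60),(125,255,255));n,l,s,_=cv2.connectedComponentsWithStats(m);i=1+np.argmax(s[1:,4]);print(f,s[i])
```

```text
w6 [300  56  37  40 319]
w7 [414  49  38  41 324]
w8 [570  42  32  41 312]
```

View pics/m7.png

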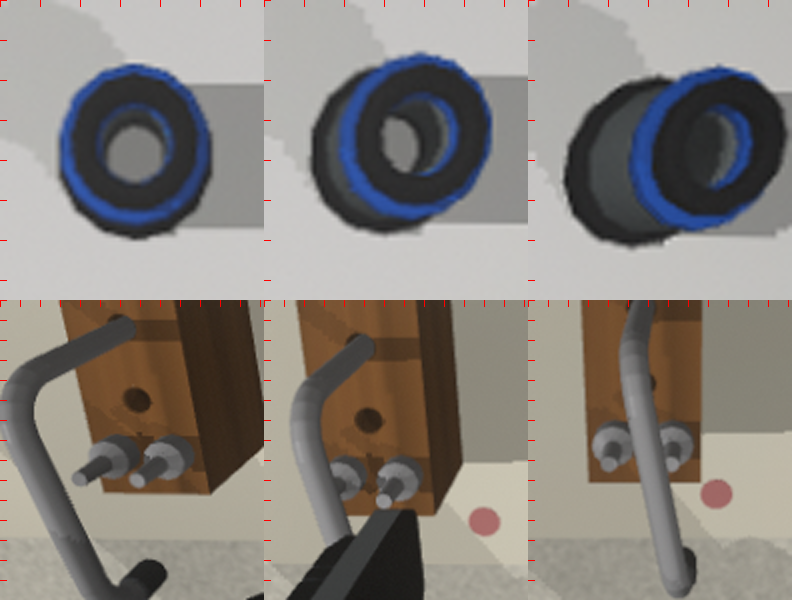

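Fitting flange centres: w6 (318.7,74.9), w7 (434.2,68.4), w8 (592.1,61.4). Shank entry at the rack top: w7 (60.7,227.8), w8 (184.7,222.2), w9 (294.7,202). Outlet: w7 (74.7,352.2), w9 (318.7,334.7).

Run:
```python
from h import *
c={k:cam(k) for k in ['w1','w2','w6','w7','w8','w9','top0','scene0']}
pr=lambda n,*a:print(n,*[np.round(q,1) for q in tri(*a)])
F=[('w6',(318.7,74.9)),('w7',(434.2,68.4)),('w8',(592.1,61.4))]
pr('collet',*[(c[k],u) for k,u in F]); print([onz(c[k],u,118).round(1)[:2].tolist() for k,u in F])
F=[('w7',(60.7,227.8)),('w8',(184.7,222.2)),('w9',(294.7,202.2))]
pr('entry',*[(c[k],u) for k,u in F]); print([onz(c[k],u,70).round(1)[:2].tolist() for k,u in F])
F=[('w7',(74.7,352.2)),('w9',(318.7,334.7))]
pr('outlet',*[(c[k],u) for k,u in F]); print([onz(c[k],u,116).round(1)[:2].tolist() for k,u in F])
# bend: axis corner at z150 , w9 and w8
P=lambda x,y,o:(x/2-.25+o[0],y/2-.25+o[1])
for n,u in [('w9',P(107,52,(240,200))),('w8',P(38,100,(135,200))),('w7',P(12,88,(0,215)))]: print('bend',n,onz(c[n],u,150).round(1))
# cup rim in w6,w7: half-res centre readings, z=113
for n,u in [('w6',(202*1.6,133*1.6)),('w7',(266*1.6,131*1.6))]: print('cup',n,onz(c[n],u,113).round(1))
```

```text
collet [621.5 -66.  114.8] [0.3 0.2 0.1]
[[621.4, -66.0], [620.9, -65.2], [620.9, -63.8]]
entry [477.1 290.8  66.5] [0.9 1.6 1. ]
[[477.7, 289.2], [477.9, 287.8], [478.4, 291.4]]
outlet [360.6 268.  118. ] [1.9 1.9]
[[361.5, 268.9], [357.2, 267.9]]
bend w9 [476.2 287.1 150. ]
bend w8 [476.2 285.2 150. ]
bend w7 [473.9 283.  150. ]
cup w6 [507.3 -69.7 113. ]
cup w7 [507.1 -69.  113. ]
```

Collet is at (621.2,-65.8), z≈117, with 0.3 mm residual. The shank at z≈120 is at (476.3,287.3), the outlet is 116 mm away, and the spout yaw is about +9.4°. Align and descend over the shank.

```bash
python3 -m creep '{"linear":[[-0.05,-0.47,0],[0,0,0],[0,0,0.5],[0,0,0.8],[0,0,0.8]],"rotation":[[0,0,0],[0,0,-0.94],[0,0,-0.94],[0,0,0],[0,0,0]],"claw":[1,1,1,1,1]}'; python3 -m creep '{"linear":[[0,0,0.6],[0,0,0.5],[0,0,0.3],[0,0,0],[0,0,0]],"rotation":[[0,0,0],[0,0,0],[0,0,0],[0,0,0],[0,0,0]],"claw":[1,1,1,1,1]}'; python3 -c "
from h import *
snap('wrist','w10')"
```

```text
t: 11.55
eef_pos: [476.4, 288.4, 185.9]
tcp_rot: [-3.131, -0.256, -0.003]
contact_force: [0.1, -0.4, -1.0]
finger_gap: 85.3
grasp_force: 0.0
t: 12.05
eef_pos: [476.0, 288.8, 116.7]
tcp_rot: [3.131, 0.256, 0.0]
contact_force: [-0.4, -0.5, 0.8]
finger_gap: 85.6
grasp_force: 0.0
```

```bash
python3 -m creep '{"linear":[[0,0,0.27],[0,0,0],[0,0,0],[0,0,0],[0,0,0]],"rotation":[[0,0,0],[0,0,0],[0,0,0],[0,0,0],[0,0,0]],"claw":[1,1,0.5,0.25,0.2]}' 25; python3 -m creep '{"linear":[[0,0,0],[0,0,0],[0,0,0],[0,0,0],[0,0,0]],"rotation":[[0,0,0],[0,0,0],[0,0,0],[0,0,0],[0,0,0]],"claw":[0.15,0.1,0.05,0,0]}' 25; python3 -m creep '{"linear":[[0,0,0],[0,0,0],[0,0,0],[0,0,0],[0,0,0]],"rotation":[[0,0,0],[0,0,0],[0,0,0],[0,0,0],[0,0,0]],"claw":[0,0,0,0,0]}' 25
```

```text
t: 12.6
eef_pos: [475.8, 289.7, 103.5]
tcp_rot: [-3.13, -0.258, -0.002]
contact_force: [-0.5, 0.6, -0.3]
finger_gap: 44.0
grasp_force: 0.0
t: 13.1
eef_pos: [475.6, 289.3, 103.0]
tcp_rot: [3.131, 0.258, 0.0]
contact_force: [0.7, -1.5, 3.7]
finger_gap: 11.3
grasp_force: 25.2
t: 13.6
eef_pos: [475.6, 289.4, 102.9]
tcp_rot: [3.131, 0.258, 0.0]
contact_force: [0.1, -2.0, 4.6]
finger_gap: 10.8
grasp_force: 25.3
```

```bash
python3 -m creep '{"linear":[[0,0,0],[0,0,0],[0,0,-0.05],[0,0,-0.15],[0,0,-0.2]],"rotation":[[0,0,0],[0,0,0],[0,0,0],[0,0,0],[0,0,0]],"claw":[0,0,0,0,0]}' 90; python3 -m creep '{"linear":[[0,0,-0.3],[0,0,-0.4],[0,0,-0.5],[0,0,-0.6],[0,0,-0.6]],"rotation":[[0,0,0],[0,0,0],[0,0,0],[0,0,0],[0,0,0]],"claw":[0,0,0,0,0]}' 90; python3 -m creep '{"linear":[[0,0,-0.1],[0,0,0],[0,0,0]],"rotation":[[0,0,0],[0,0,0],[0,0,0]],"claw":[0,0,0]}' 90; python3 -c "
from h import *
snap('scene','s11'); snap('top','t11'); snap('wrist','w11');print(bot.get_state()['eef_pos'])"
```

```text
t: 14.1
eef_pos: [475.1, 289.6, 123.0]
tcp_rot: [3.131, 0.259, -0.002]
contact_force: [0.1, -0.8, -0.5]
finger_gap: 9.8
grasp_force: 87.8
t: 14.6
eef_pos: [474.8, 289.7, 244.7]
tcp_rot: [-3.13, -0.259, 0.001]
contact_force: [1.0, 0.2, -0.6]
finger_gap: 9.9
grasp_force: 87.8
t: 14.9
eef_pos: [474.8, 289.3, 247.1]
tcp_rot: [3.13, 0.259, -0.002]
contact_force: [1.6, 0.4, -0.3]
finger_gap: 10.1
grasp_force: 87.8
[474.90700322 289.15200853 246.63893121]
```

Spout is drawn out; the bottom is now at about z 154. Turn it in line with the dispenser and carry it over the fitting.

```bash
python3 -m creep '{"linear":[[0,0,0],[0,0,0],[0,0,0]],"rotation":[[0,0,0.84],[0,0,0.84],[0,0,0]],"claw":[0,0,0]}' 90; python3 -m creep '{"linear":[[0.2,0.5,0],[0.3,0.8,0],[0.35,0.9,0],[0.35,0.9,0],[0.35,0.9,0]],"rotation":[[0,0,0],[0,0,0],[0,0,0],[0,0,0],[0,0,0]],"claw":[0,0,0,0,0]}' 90; python3 -m creep '{"linear":[[0.35,0.9,0],[0.35,0.9,0],[0.3,0.8,0],[0.2,0.5,0],[0.05,0.06,0]],"rotation":[[0,0,0],[0,0,0],[0,0,0],[0,0,0],[0,0,0]],"claw":[0,0,0,0,0]}' 90;  python3 -m creep '{"linear":[[0,0,0],[0,0,0],[0,0,0]],"rotation":[[0,0,0],[0,0,0],[0,0,0]],"claw":[0,0,0]}' 90; python3 -c "
from h import *
snap('scene','s12'); snap('top','t12'); snap('wrist','w12');print(bot.get_state()['eef_pos'],bot.get_state()['tcp_rot'])
x=bot.get_state()['eef_pos']
for n in ['s12','t12','w12']: print(n,[np.round(proj(cam(n),p)).tolist() for p in [(621,-66,118),(x[0],x[1],155),(x[0]-115,x[1],260)]])"
```

```text
t: 15.35
eef_pos: [475.2, 289.3, 247.0]
tcp_rot: [3.141, 0.026, -0.002]
contact_force: [-0.4, -0.3, -0.9]
finger_gap: 10.0
grasp_force: 87.8
t: 15.85
eef_pos: [556.8, 89.2, 247.4]
tcp_rot: [3.141, 0.033, -0.001]
contact_force: [1.1, 0.2, -0.5]
finger_gap: 9.7
grasp_force: 87.8
t: 16.35
eef_pos: [622.2, -71.1, 246.7]
tcp_rot: [3.139, 0.022, -0.002]
contact_force: [0.5, -0.3, -1.7]
finger_gap: 10.3
grasp_force: 87.9
t: 16.65
eef_pos: [621.6, -64.1, 247.8]
tcp_rot: [-3.141, -0.033, 0.0]
contact_force: [0.1, 0.0, -0.9]
finger_gap: 10.2
grasp_force: 87.9
[621.76231449 -64.82410165 247.9588974 ] [-3.14119911e+00 -3.11047718e-02 -2.08157781e-04]
s12 [[306.0, 279.0], [306.0, 271.0], [275.0, 208.0]]
t12 [[380.0, 207.0], [382.0, 202.0], [393.0, 247.0]]
w12 [[325.0, 227.0], [323.0, 241.0], [319.0, 528.0]]
```

Run:
```python
from h import *
def tile(f,x0,y0,w,h):
    im=cv2.imread(f'pics/{f}.png');c=cv2.resize(im[y0:y0+h,x0:x0+w],None,fx=4,fy=4,interpolation=cv2.INTER_CUBIC)
    for i in range(0,w,10): cv2.line(c,(4*i,0),(4*i,6),(0,0,255),1)
    for i in range(0,h,10): cv2.line(c,(0,4*i),(6,4*i),(0,0,255),1)
    return c
a=np.hstack([tile('w12',275,180,100,100),tile('s12',250,195,100,100)])
b=np.hstack([tile('t12',340,190,100,50),cv2.copyMakeBorder(cv2.resize(cv2.imread('pics/w12.png'),(267,200)),0,0,0,133,cv2.BORDER_CONSTANT)])
cv2.imwrite('pics/m12.png',np.vstack([a,b]))
```

```text
(no output)
```

View pics/m12.png

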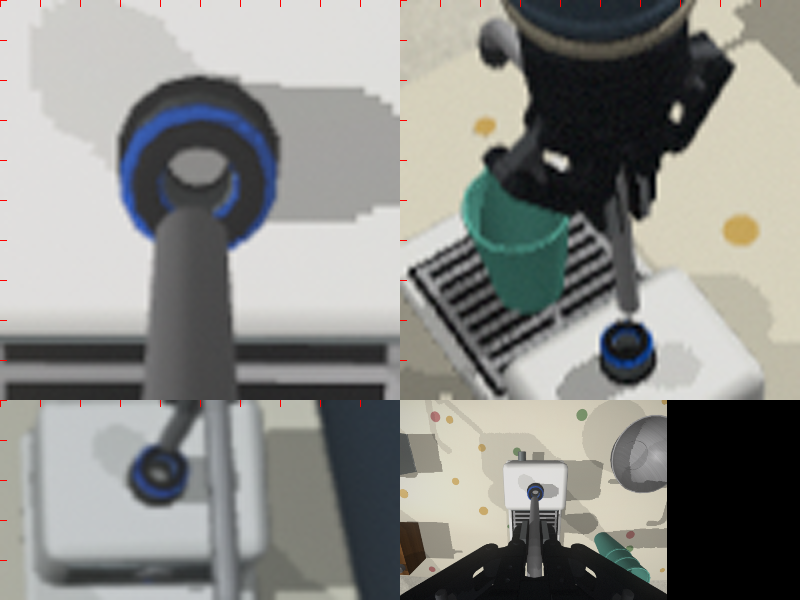

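This view is very clear. The tumbler stands mid-grid, and the shank tip is just above and slightly short of the fitting:

- **w12:** flange centre at (324.4,225.9), tip's +x edge at (322.6,231.4), shank axis through (322.7,239.6) and (322.1,277.1).
- **s12:** shank axis through (306.6,269.6) and (305.4,254.6).

I'll solve for tip offset and lean.

Run:
```python
from h import *
from scipy.optimize import least_squares
w,s=cam('w12'),cam('s12'); e=np.array([621.7,-64.7,247.9]); zb=155.
col=onz(w,(324.4,225.9),118); cs_=onz(s,(250+228/4-.4,195+343/4-.4),118); print('collet w,s',col.round(1),cs_.round(1))
print('tip +x edge',onz(w,(322.6,231.4),zb).round(1))
cc=np.array(proj(s,col)); 
dcol=(250+228/4-.4)-cc[0]; print('scene col bias px',dcol)
def colat(c,p,row):
    X=[np.array([p[0]+p[2]*(z-zb),p[1]+p[3]*(z-zb),z]) for z in np.linspace(zb,zb+90,40)]
    q=np.array([proj(c,x) for x in X]); o=np.argsort(q[:,1]); return np.interp(row,q[o,1],q[o,0])
def res(p):
    b=(p[0],p[1])
    return [(proj(w,(p[0]+4.5,p[1],zb))[1]-231.4), colat(w,p,239.6)-322.7, colat(w,p,277.1)-322.1, colat(s,p,269.6)+dcol-306.6, colat(s,p,254.6)+dcol-305.4, (p[0]+p[2]*110-e[0])*0.3]
r=least_squares(res,[621,-66,0,0]); print(r.x.round(3),np.round(r.fun,2)); print('tip-collet',(r.x[:2]-col[:2]).round(2))
```

```text
collet w,s [622.2 -65.7 118. ] [625.  -66.6 118. ]
tip +x edge [628.6 -64.1 155. ]
scene col bias px 0.32778674862180424
[ 6.24133e+02 -6.43030e+01 -2.20000e-02  7.00000e-03] [ 0.02  0.03  0.    0.14 -0.01 -0.  ]
tip-collet [1.95 1.35]
```

Tip is +2.0/+1.4 mm off the fitting and leans -0.022 rad along x. A -0.25 unit turn about tool y both straightens it and shifts the tip by -2 mm in x. Add a 1.5 mm y shift, then lower it to just above the mouth.

```bash
python3 -m creep '{"linear":[[0,0.03,0],[0,0,0],[0,0,0.2],[0,0,0.3],[0,0,0.1]],"rotation":[[0,-0.25,0],[0,0,0],[0,0,0],[0,0,0],[0,0,0]],"claw":[0,0,0,0,0]}' 90; python3 -m creep '{"linear":[[0,0,0],[0,0,0],[0,0,0]],"rotation":[[0,0,0],[0,0,0],[0,0,0]],"claw":[0,0,0]}' 90
python3 - <<'E'
from h import *
snap('wrist','w13'); s=bot.get_state(); c=cam('w13'); im=cv2.imread('pics/w13.png')
print(s['eef_pos'],s['tcp_rot'],s['contact_force'])
print('collet/tip predicted',np.round(proj(c,(622.2,-65.7,118)),1),np.round(proj(c,(622.2+4.5,-65.7,s['eef_pos'][2]-93)),1))
h=cv2.cvtColor(im,cv2.COLOR_BGR2HSV);m=cv2.inRange(h,(108,120,60),(125,255,255));n,l,st,_=cv2.connectedComponentsWithStats(m)
for i in 1+np.argsort(-st[1:,4])[:3]: print(st[i])
g=cv2.cvtColor(im,cv2.COLOR_BGR2GRAY)
for r in range(205,285,6): print(r,g[r,295:356:2].tolist())
E
```

```text
t: 17.3
eef_pos: [620.2, -67.2, 215.9]
tcp_rot: [3.141, 0.029, -0.038]
contact_force: [-0.4, -1.0, -1.0]
finger_gap: 10.2
grasp_force: 87.9
t: 17.6
eef_pos: [621.6, -67.4, 218.4]
tcp_rot: [3.141, 0.028, -0.033]
contact_force: [0.0, 0.1, -0.9]
finger_gap: 10.2
grasp_force: 87.9
[621.60159082 -67.47288628 218.37660148] [ 3.14107142  0.02820481 -0.03258024] [ 0.00506248  0.18203355 -1.3766771 ]
collet/tip predicted [320.4 234.3] [320.5 231.2]
[299 212  43  40 337]
[310 236   3   6  10]
[330 232   2   4   6]
205 [203, 203, 202, 202, 202, 202, 202, 183, 81, 50, 51, 52, 53, 53, 54, 51, 49, 54, 109, 190, 204, 204, 204, 204, 204, 204, 204, 204, 204, 204, 204]
211 [203, 202, 202, 202, 74, 54, 53, 64, 78, 75, 72, 70, 68, 66, 66, 64, 62, 63, 56, 50, 49, 47, 143, 160, 161, 161, 160, 161, 161, 162, 161]
217 [203, 202, 165, 56, 62, 83, 88, 87, 82, 77, 67, 57, 49, 48, 48, 56, 62, 71, 71, 77, 63, 56, 49, 80, 162, 161, 161, 160, 161, 161, 161]
223 [203, 203, 56, 76, 91, 71, 51, 53, 51, 51, 51, 50, 50, 53, 51, 51, 51, 51, 50, 46, 61, 72, 61, 48, 136, 162, 161, 160, 161, 162, 160]
229 [216, 211, 99, 86
[... 725 characters left out ...]
2, 222, 221, 222, 222, 221, 207, 112, 105, 99, 91, 83, 76, 75, 74, 73, 74, 190, 221, 221, 221, 221, 221, 220, 221, 221, 221, 221, 221]
265 [220, 221, 221, 220, 220, 220, 220, 221, 178, 111, 102, 96, 89, 81, 75, 74, 73, 73, 73, 154, 220, 220, 220, 220, 220, 220, 219, 219, 219, 219, 220]
271 [189, 190, 189, 190, 190, 189, 188, 189, 144, 109, 100, 96, 88, 80, 75, 74, 72, 72, 72, 106, 189, 189, 189, 189, 190, 189, 188, 188, 190, 188, 189]
277 [98, 98, 97, 97, 96, 96, 96, 96, 109, 107, 99, 95, 88, 80, 74, 73, 72, 72, 72, 72, 92, 92, 92, 91, 91, 92, 92, 93, 92, 93, 92]
283 [45, 44, 43, 43, 43, 43, 42, 42, 114, 105, 99, 94, 86, 78, 74, 72, 71, 70, 70, 73, 48, 40, 42, 42, 41, 41, 41, 40, 42, 41, 44]
```

Numerically the ring centre column is 320.5 as predicted, and the shank axis is about 1 mm to the -y side. Nudge it and enter the mouth, watching the forces.

```bash
python3 -m creep '{"linear":[[0.01,-0.02,0.06],[0,0,0.08],[0,0,0.08],[0,0,0],[0,0,0]],"rotation":[[0,0,0],[0,0,0],[0,0,0],[0,0,0],[0,0,0]],"claw":[0,0,0,0,0]}' 90; python3 -m creep '{"linear":[[0,0,0.06],[0,0,0.06],[0,0,0.04],[0,0,0],[0,0,0]],"rotation":[[0,0,0],[0,0,0],[0,0,0],[0,0,0],[0,0,0]],"claw":[0,0,0,0,0]}' 90
```

```text
t: 18.15
eef_pos: [621.4, -66.4, 206.6]
tcp_rot: [3.141, 0.028, -0.035]
contact_force: [-0.1, 0.4, -0.9]
finger_gap: 10.0
grasp_force: 87.9
t: 18.65
eef_pos: [621.3, -66.4, 198.7]
tcp_rot: [3.141, 0.028, -0.035]
contact_force: [-0.2, 0.3, -0.8]
finger_gap: 9.9
grasp_force: 88.0
```

```bash
python3 -m creep '{"linear":[[0,0,0.06],[0,0,0.06],[0,0,0.04],[0,0,0],[0,0,0]],"rotation":[[0,0,0],[0,0,0],[0,0,0],[0,0,0],[0,0,0]],"claw":[0,0,0,0,0]}' 110; python3 -m creep '{"linear":[[0,0,0.04],[0,0,0.04],[0,0,0.02],[0,0,0],[0,0,0]],"rotation":[[0,0,0],[0,0,0],[0,0,0],[0,0,0],[0,0,0]],"claw":[0,0,0,0,0]}' 110
```

```text
t: 19.15
eef_pos: [621.3, -66.4, 190.9]
tcp_rot: [3.141, 0.028, -0.034]
contact_force: [0.0, 1.7, 1.1]
finger_gap: 9.6
grasp_force: 107.4
t: 19.65
eef_pos: [621.2, -66.4, 185.9]
tcp_rot: [3.141, 0.028, -0.034]
contact_force: [0.6, 0.3, 3.0]
finger_gap: 9.6
grasp_force: 107.6
```

```bash
for i in 1; do python3 -m creep '{"linear":[[0,0,0.02],[0,0,0.02],[0,0,0.02]],"rotation":[[0,0,0],[0,0,0],[0,0,0]],"claw":[0,0,0]}' 110; python3 -m creep '{"linear":[[0,0,0.02],[0,0,0.02]],"rotation":[[0,0,0],[0,0,0]],"claw":[0,0]}' 110; done
```

```text
t: 19.95
eef_pos: [621.3, -66.5, 183.3]
tcp_rot: [3.141, 0.028, -0.033]
contact_force: [-0.9, 0.3, 6.4]
finger_gap: 9.8
grasp_force: 108.0
t: 20.15
eef_pos: [621.9, -66.5, 182.9]
tcp_rot: [3.141, 0.028, -0.03]
contact_force: [-5.4, 1.5, 26.9]
finger_gap: 9.8
grasp_force: 110.4
```

Force jumped to 27 N at TCP z 182.9, where the stop was predicted (183.0). One more small push to confirm it bottoms, then release and rise.

```bash
python3 -m creep '{"linear":[[0,0,0.02],[0,0,0]],"rotation":[[0,0,0],[0,0,0]],"claw":[0,0]}' 110; python3 -m creep '{"linear":[[0,0,-0.06],[0,0,0],[0,0,0],[0,0,0],[0,0,0]],"rotation":[[0,0,0],[0,0,0],[0,0,0],[0,0,0],[0,0,0]],"claw":[0,0,0.3,0.6,1]}' 30;  python3 -m creep '{"linear":[[0,0,0],[0,0,0],[0,0,0],[0,0,0],[0,0,0]],"rotation":[[0,0,0],[0,0,0],[0,0,0],[0,0,0],[0,0,0]],"claw":[1,1,1,1,1]}'; python3 -c "
from h import *
snap('wrist','w14'); snap('scene','s14')"
```

```text
t: 20.35
eef_pos: [622.0, -66.5, 182.9]
tcp_rot: [3.141, 0.028, -0.028]
contact_force: [-6.2, 1.3, 26.6]
finger_gap: 9.9
grasp_force: 110.4
t: 20.85
eef_pos: [620.8, -66.5, 182.3]
tcp_rot: [3.141, 0.028, -0.035]
contact_force: [-0.5, -0.4, -0.2]
finger_gap: 52.9
grasp_force: 0.0
t: 21.35
eef_pos: [620.9, -66.5, 182.8]
tcp_rot: [3.141, 0.028, -0.034]
contact_force: [-0.4, 0.9, -0.2]
finger_gap: 85.2
grasp_force: 0.0
```

The spout is released. I'll rise clear, then use the shut fingertips as a height probe and gentle press on top of the bend. When fully bottomed, the top should stand at 90+146 = 236 mm.

```bash
python3 -m creep '{"linear":[[0,0,-0.1],[0,0,-0.3],[0,0,-0.5],[0,0,-0.6],[0,0,-0.5]],"rotation":[[0,0,0],[0,0,0],[0,0,0],[0,0,0],[0,0,0]],"claw":[1,1,1,1,1]}'; python3 -m creep '{"linear":[[-0.25,0,0],[0,0,0],[0,0,0],[0,0,0],[0,0,0]],"rotation":[[0,0.25,0],[0,0,0],[0,0,0],[0,0,0],[0,0,0]],"claw":[0.5,0,0,0,0]}';python3 -m creep '{"linear":[[0,0,0],[0,0,0],[0,0,0],[0,0,0],[0,0,0]],"rotation":[[0,0,0],[0,0,0],[0,0,0],[0,0,0],[0,0,0]],"claw":[0,0,0,0,0]}'
python3 - <<'E'
from h import *
snap('scene','s15'); snap('wrist','w15'); snap('top','t15'); s,w=cv2.imread('pics/s15.png'),cam('w15')
print(bot.get_state()['eef_pos'])
im=cv2.imread('pics/w15.png');h=cv2.cvtColor(im,cv2.COLOR_BGR2HSV);m=cv2.inRange(h,(108,120,60),(125,255,255));n,l,st,_=cv2.connectedComponentsWithStats(m)
print(st[1+np.argmax(st[1:,4])], proj(w,(622,-66,118)), 'outlet exp',proj(w,(507,-69,236)))
E
```

```text
t: 21.95
eef_pos: [623.3, -66.4, 284.7]
tcp_rot: [3.141, 0.028, -0.033]
contact_force: [1.0, -0.1, 0.7]
finger_gap: 85.4
grasp_force: 0.0
t: 22.45
eef_pos: [610.9, -66.5, 282.4]
tcp_rot: [-3.141, -0.028, 0.002]
contact_force: [-0.2, -0.0, 0.1]
finger_gap: 12.2
grasp_force: 0.0
t: 22.95
eef_pos: [610.7, -66.6, 283.1]
tcp_rot: [-3.141, -0.028, -0.0]
contact_force: [0.1, -0.2, -0.3]
finger_gap: -0.0
grasp_force: 0.0
[610.6627299  -66.64183079 283.0690007 ]
[305 184  35  33 231] (np.float64(322.2814744833515), np.float64(202.16199178530402)) outlet exp (np.float64(323.8775237066784), np.float64(419.9628244607322))
```

```bash
python3 -m creep '{"linear":[[0,0,0.3],[0,0,0.3],[0,0,0.2],[0,0,0.04],[0,0,0]],"rotation":[[0,0,0],[0,0,0],[0,0,0],[0,0,0],[0,0,0]],"claw":[0,0,0,0,0]}'; python3 -m creep '{"linear":[[0,0,0.02],[0,0,0.02],[0,0,0.02],[0,0,0]],"rotation":[[0,0,0],[0,0,0],[0,0,0],[0,0,0]],"claw":[0,0,0,0]}'; python3 -m creep '{"linear":[[0,0,0.02],[0,0,0.02],[0,0,0]],"rotation":[[0,0,0],[0,0,0],[0,0,0]],"claw":[0,0,0]}'
```

```text
t: 23.6
eef_pos: [610.7, -66.7, 241.0]
tcp_rot: [-3.141, -0.028, 0.0]
contact_force: [-0.3, 0.5, 0.0]
finger_gap: -0.0
grasp_force: 0.0
t: 24.0
eef_pos: [610.7, -66.6, 238.1]
tcp_rot: [-3.141, -0.028, -0.0]
contact_force: [0.6, 0.2, -0.3]
finger_gap: -0.0
grasp_force: 0.0
t: 24.3
eef_pos: [610.6, -66.7, 235.9]
tcp_rot: [-3.141, -0.028, 0.0]
contact_force: [-0.5, -0.4, 0.0]
finger_gap: 0.1
grasp_force: 0.0
```

```bash
python3 -m creep '{"linear":[[0,0,0.02],[0,0,0.02],[0,0,0]],"rotation":[[0,0,0],[0,0,0],[0,0,0]],"claw":[0,0,0]}'; python3 -m creep '{"linear":[[0,0,0.02],[0,0,0]],"rotation":[[0,0,0],[0,0,0]],"claw":[0,0]}'; python3 -m creep '{"linear":[[0,0,0.02],[0,0,0]],"rotation":[[0,0,0],[0,0,0]],"claw":[0,0]}'
```

```text
t: 24.6
eef_pos: [610.9, -66.7, 234.5]
tcp_rot: [3.141, 0.028, 0.001]
contact_force: [0.5, 0.0, 3.8]
finger_gap: -0.1
grasp_force: 1.5
t: 24.8
eef_pos: [611.3, -66.7, 234.2]
tcp_rot: [3.141, 0.028, 0.003]
contact_force: [-1.3, -0.0, 9.3]
finger_gap: -0.3
grasp_force: 4.4
t: 25.0
eef_pos: [611.7, -66.8, 234.1]
tcp_rot: [3.141, 0.028, 0.006]
contact_force: [-1.9, -0.2, 15.0]
finger_gap: -0.1
grasp_force: 7.1
```

Firm contact at z≈234.3 on the rounded bend just behind its crest. The geometry there gives 143.8–145.7 above the spout origin, so the tube is ≥27.4 mm in, i.e. bottomed. Rise, clear off, and check numerically where the run points.

```bash
python3 -m creep '{"linear":[[0,0,-0.2],[0,0,-0.6],[0,0,-0.8],[0,0,-0.8],[0,0,0]],"rotation":[[0,0,0],[0,0,0],[0,0,0],[0,0,0],[0,0,0]],"claw":[0,0,0,0,0]}'; python3 -m creep '{"linear":[[-0.6,0,0],[-0.6,0,0],[-0.6,0,0],[0,0,0],[0,0,0]],"rotation":[[0,0,0],[0,0,0],[0,0,0],[0,0,0],[0,0,0]],"claw":[0,0,0,0,0]}'
python3 - <<'E'
from h import *
snap('wrist','w16');snap('scene','s16'); c=cam('w16'); im=cv2.imread('pics/w16.png'); h=cv2.cvtColor(im,cv2.COLOR_BGR2HSV)
print(bot.get_state()['eef_pos'])
for dx in (0,-30,-60,-90,-115):
    p=proj(c,(622+dx,-66,230)); print(dx,np.round(p,1))
    r=int(round(p[1])); a=int(p[0])-30
    if r<480: print(' S',h[r,a:a+60:2,1].tolist(),'\n V',h[r,a:a+60:2,2].tolist())
m=cv2.inRange(h,(75,70,30),(95,255,255));n,l,s,_=cv2.connectedComponentsWithStats(m)
for i in 1+np.argsort(-s[1:,4])[:4]: print(s[i])
print('cup rim exp',[np.round(proj(c,(507+a,-69+b,113)),1).tolist() for a,b in((33,0),(-33,0),(0,33),(0,-33))])
E
```

```text
t: 25.5
eef_pos: [612.6, -66.7, 358.0]
tcp_rot: [3.141, 0.028, 0.014]
contact_force: [-0.0, 0.1, -0.3]
finger_gap: -0.0
grasp_force: 0.0
t: 26.0
eef_pos: [520.6, -68.3, 352.4]
tcp_rot: [3.141, 0.028, 0.001]
contact_force: [-0.4, 0.5, 0.3]
finger_gap: 0.3
grasp_force: 0.0
[521.43792182 -68.13262468 351.97170266]
0 [322.3  81.5]
 S [6, 6, 6, 5, 5, 5, 6, 6, 5, 5, 72, 161, 98, 24, 0, 0, 3, 13, 116, 162, 35, 6, 6, 5, 6, 5, 5, 6, 6, 5] 
 V [200, 200, 200, 200, 199, 199, 200, 199, 199, 199, 178, 147, 86, 86, 101, 100, 88, 81, 97, 145, 140, 159, 160, 158, 159, 158, 158, 158, 160, 159]
-30 [321.5 128.6]
 S [2, 3, 3, 3, 2, 3, 2, 2, 2, 3, 2, 3, 0, 2, 1, 2, 2, 4, 2, 2, 2, 3, 3, 3, 5, 3, 5, 5, 5, 5] 
 V [219, 220, 220, 220, 219, 219, 219, 219, 219, 220, 219, 198, 147, 168, 195, 164, 154, 142, 121, 104, 131, 219, 219, 219, 219, 219, 219, 219, 219, 219]
-60 [320.8 172.8]
 S [11, 11, 11, 11, 5, 11, 6, 11, 11, 11, 11, 0, 3, 2, 1, 1, 2, 3, 2, 2, 3, 5, 0, 6, 6, 12, 6, 0, 6, 6] 
 V [47, 48, 47, 47, 49, 47, 46, 46, 46, 45, 45, 44, 82, 151, 172, 178, 157, 151, 133, 108, 95, 47, 44, 44, 44, 44, 43, 42, 43, 43]
-90 [320.1 214.2]
 S [2, 52, 95, 83, 80, 81, 74, 78, 79, 81, 81, 81, 72, 0, 2, 3, 2, 2, 0, 2, 3, 77, 84, 84, 82, 82, 91, 102, 102, 103] 
 V [152, 175, 124, 89, 89, 82, 79, 82, 81, 82, 82, 82, 82, 147, 163, 170, 158, 151, 133, 109, 95, 80, 82, 82, 81, 81, 95, 138, 138, 139]
-115 [319.5 246.8]
 S [5, 5, 5, 3, 3, 3, 5, 3, 5, 3, 5, 5, 5, 5, 0, 2, 2, 2, 2, 5, 6, 5, 6, 5, 6, 6, 6, 5, 3, 3] 
 V [221, 221, 221, 220, 220, 220, 220, 220, 221, 220, 220, 220, 220, 143, 122, 143, 144, 139, 126, 105, 88, 152, 220, 219, 220, 220, 219, 220, 220, 220]
[ 446  213  102   87 5622]
[332 182  23  59 998]
[292 182  23  58 951]
cup rim exp [[323.6, 179.6], [322.5, 241.2], [291.5, 210.6], [354.5, 211.7]]
```

The run points straight over the tumbler: the outlet column is about 323 against the rim centre at about 323. The tumbler is where it was set, and the robot is clear. Handing in.

```bash
python3 -m creep '{"linear":[[0,0,-0.3],[0,0,0],[0,0,0]],"rotation":[[0,0,0],[0,0,0],[0,0,0]],"claw":[0,0,0]}'; python3 -c "
from cell import bot
print(bot.close_job())"
```

```text
t: 26.4
eef_pos: [521.3, -68.1, 366.5]
tcp_rot: [-3.141, -0.029, 0.0]
contact_force: [-0.2, 0.0, 0.5]
finger_gap: -0.3
grasp_force: 0.0
the job is handed in; nothing more can be done
None
```

I handed the job in at about 26 s without seeing a verdict: the tumbler stands mid-grid, the spout is bottomed in the fitting (about 27.5–28 mm by my measurements) with its outlet over the tumbler, and the arm never went near the stack again or touched the bystanders.

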